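Pull down a stiff tube-clamp bolt with the long arm of a hex key

TASK

Take the big L-shaped hex key out of its leaning sleeve, turn it over and put its short arm fully home in the socket of the clamp bolt, without pressing hard on the bolt. Then push on the outer half of the long arm, clockwise seen from above, until you feel the bolt come up tight, and do not overtighten it. Let go and leave the key standing in the bolt; leave everything else where it is.

Things in the scene. Friction and masses are not known exactly. Their poses are not given: they have to be found in the camera images.
- key: Big L-shaped hex key of dark steel, 14 mm across flats, about 0.3 kg, loose. Origin where the two arms' centre lines meet. Long arm along its +x, 165 mm; short arm along its -z, 55 mm. Two flats face its +y and -y (14 mm grip). At the start the long arm stands in the stand's sleeve, bend uppermost, short arm sticking out sideways and 20 degrees down; no lock.
- key_short_tip (a point): Centre of the end face of the key's short arm, 55 mm from the origin along the key's -z. Its last 3 mm are a little slimmer (12.5 mm). Axes as the key's.
- key_long_end (a point): Centre of the end face of the key's long arm, 165 mm from the origin along the key's +x. Axes as the key's.
- bolt_mouth (a point): Centre of the mouth of the bolt's hexagon socket, 80 mm up on the bolt's upright axis, z up. Socket 15 mm across flats and 20 mm deep, no bevel; bolt head 30 mm wide, 24 mm tall. The key is home with its tip 20 mm below this point. Let go, it stays, but sags and swings in its play: long arm about 8 degrees down, up to 6 degrees of turn either way.
- bolt: The clamp bolt, on a steel washer on the clamp ear. Origin on its axis, 56 mm up, z up; turns clockwise from above by 0.5 to 1.0 rad until tight (not known how far), taking 0.6 N m (4.5 N on the key at 135 mm from the axis), stays where left. Two socket flats face its +y and -y, corners its +x and -x; the hexagon repeats every 60 degrees; the key enters within about 4.
- windup (a joint): How far the tight bolt has wound up its washer (rad); 0 at the start and while the bolt still turns freely. It begins to grow at 0.75 N m (5.6 N at 135 mm) and then takes 40 N m/rad more: tight is above 0.005 (about 7 N at 135 mm), overtight above 0.05 (about 20 N at 135 mm). Keeps up to 0.018 when let go.
- clamp: Grey tube clamp on an aluminium plate 160 x 140 x 12 mm, fixed. Origin on the table under the bolt's axis, z up. A black optic tube (52 mm thick, 175 mm long, top at 78 mm; a knob on it to 90 mm) lies along its x axis, 58 mm to its -y side. The bolt's ear is 50 x 46 mm, top at 56 mm.
- stand: Wooden block 110 x 80 x 18 mm with one leaning plastic sleeve, fixed. Origin under the block's centre; x is the way the seated long arm's lower end points. The sleeve leans 20 degrees from upright, its top towards the stand's -x; square bore 16 x 18 mm, 50 mm deep, a floor below, so the key's lower 50 mm are inside. To draw the key, pull 50 mm along the sleeve.
- small_key: Bystander: small L-shaped key of bright steel lying flat, arms 105 and 40 mm, 10 mm thick. Origin at its bend.
- lens_ring: Bystander: aluminium ring, 58 mm wide, 12 mm tall. Origin centre of underside.
- eyepiece: Bystander: black stepped eyepiece, 56 mm wide, 45 mm tall. Origin centre of underside.
- jar: Bystander: clear jar with a white cap, 48 mm wide, 50 mm tall. Origin centre of underside.
- screw_tray: Bystander: blue divided tray 90 x 130 x 22 mm. Origin centre of underside.
- driver: Bystander: screwdriver, 150 mm long, lying. Origin on its underside.
- bottle: Bystander: small white bottle, 40 mm wide, 90 mm tall. Origin centre of underside.
There are look-alikes about, which are no part of the job. Of the things shaped like the key, the steel one is meant. There is more than one size of the clamp; the job needs the larger.

How it is judged (in metres and radians):
On the way, in this order (a step that is already met when the one before it is completed fails the run):
1. the key's short arm is home in the bolt's socket (tip within 5 mm of the axis, at least 16 mm deep) (horizontal distance between key_short_tip and bolt_mouth below 0.005 m and z of key_short_tip in the frame of bolt_mouth below -0.016 m), for 0.2 s.
2. with the key so seated, the bolt is turned until it is tight (windup above 0.005 rad) (all of step 1 and value of joint windup above 0.005 rad), for 0.2 s.
At the end, for the whole second after the job is handed in: The bolt is tight (windup above 0.005 rad, never above 0.05); the key rests, let go, with its short arm in the socket: tip within 5 mm of the bolt's axis and at least 16 mm below the socket's mouth (all of step 2 and linear speed of key below 0.02 m/s); the robot touches nothing.
It fails at once if the key is pressed on the bolt with over 30 N before it has entered the socket (z of key_short_tip in the frame of bolt_mouth above -0.002 m and contact force between key and clamp above 30 N).
It fails at once if the bolt is overtightened (windup past 0.05 rad) (value of joint windup above 0.05 rad).
It fails at once if the bolt is turned with the gripper on the key within 70 mm of the bolt's axis (angular speed of bolt above 0.1 rad/s and contact force between the fingers and key above 1 N and horizontal distance between the grasp point and bolt_mouth below 0.07 m).
It fails at once if a bystander is moved by more than 30 mm (distance of any of small_key, lens_ring, eyepiece, jar, screw_tray, driver, bottle from where it was at the start of the episode above 0.03 m).
It also fails if it takes over 72 s, if anything falls off the work surface, if the arm or the gripper's body presses on something with over 40 N, if the wrist force passes 120 N, or if a joint passes its speed limit or range.

ROBOT

A 7-joint arm with a two-finger parallel gripper is mounted at the origin on the work surface. World frame = base frame: x ahead of the robot, y to its left, z up, the work surface at z = 0. Lengths are in mm, angles in rad, forces in N, time in s.
With the tool pointing down it reaches from about 400 to 875 mm from the base axis. Payload 4.4 kg.
Tool frame: the origin (TCP) lies midway between the tips of the shut fingers; the grasp point (between the pads) lies ctrl.grip_depth behind it (ctrl.grip_depth is the distance from the TCP to the grasp point, in mm); z points along the fingers, y is the line along which they close (so a half turn about z gives the same grasp; the last joint's range is limited). The gripper opens to 85 mm and grips with 20 to 120 N. Pads are 22 mm wide; open, the fingers measure 114 mm over their backs; the gripper's body (76 mm by 85 mm) begins 54 mm behind the grasp point. The pads swing forward as they close: fully open they stand 13 mm farther back than shut.
Start: joints at [1.212, 0.628, 0.038, 1.517, -0.027, 0.996, -0.02], TCP at [187.64, -622.342, 231.313] pointing down, gripper open.
Joint ranges: [-3.06, 3.06], [-0.37, 2.12], [-1.25, 1.32], [0.18, 2.47], [-1.1, 4.24], [0.23, 1.98], [-2.94, 2.94]. Speed limits (rad/s): [2.57, 2.57, 3.14, 3.14, 3.14, 3.14, 3.14].

INTERFACE

Orientations are given as [roll, pitch, yaw] about the fixed x, y, z axes, in that order (R = Rz(yaw) Ry(pitch) Rx(roll)).
In Python, from cell import ctrl gives the robot as it stands.
- The arm moves only by the tool carry_out, never from a script. Its argument "deltas" is one flat list of numbers, 7 for each row, row after row: the turn, a rotation vector about the tool's x, y, z in degrees, then the shift along the tool's x, y, z in m, then the closure, from -1 (fully open) to 1 (shut). In form: [wx, wy, wz, dx, dy, dz, claw, wx, wy, wz, dx, dy, dz, claw, ...]. A call has 1 to 12 rows; each row shifts and turns the commanded pose from where the row before left it, along the tool's axes as they then stand; what a row does not reach is not made up. A row lasts 1/8 s, in which the tool goes at most 62.5 mm and 10.7 degrees, less where a joint would pass 70% of its speed; a pose out of reach is approached as far as the arm can. A call with a gripper value outside its range is refused whole. The fingers move at their own pace and stop on an object; the grip force is fixed at half the most. Time passes only in rows, so rows that do not move let the fingers close. It gives the time, the measured TCP pose, the force, the opening and the grip force at its end, in the units of the state.
- ctrl.read_state(): the state, without advancing time (a new reading comes with each control period).
- ctrl.get_image(name): name is "side" or "top"; returns the picture (400x640x3 uint8, red, green, blue); there is no depth.
- ctrl.calibration(name): a dict with "mtx" (3x3 intrinsics, pixels), "R" (3x3) and "t" (3): a world point X has camera coordinates R X + t. Camera axes: x right, y down, z forward; pixel columns grow to the right and rows downward; lengths in mm; the calibration is good to about 2 mm. A picture is of the moment at which its call begins. calibration takes no time and is no camera call.
- ctrl.finish_job(): hands the job in; it is judged then, once.
The state is a dict: "clock": time; "qpos": joint angles; "qd": joint speeds; "tau": joint torques, N m; "eef_pos": TCP position; "tool_rot": TCP orientation; "force": force on the tool from outside, world axes, zero at the start; "torque": the same for the moment, N m; "width": finger opening in mm; "gripper_force": force on a finger pad.
Only numpy, scipy, OpenCV 4.12 (cv2) and the standard library are available. Lean on these libraries where they do the work, as an engineer would, in place of code of your own. Each camera call takes 0.05 s, during which the arm holds its last target. There are 200 camera calls.

## Working session

There is one attempt and no reset: what is moved stays moved. The work goes in short steps, Python scripts to look and compute and a tool call to move; the robot and the scene stay as the last step left them, time stands still between calls to the robot, and variables do not carry over. Pictures are saved under pics/ and viewed, at most 13 in all, crops included, and the job is handed in when it is done.

Besides the shell and the picture viewer there is one more tool, called after "Request:" as name(argument=value, ...), one argument or row to a line, values as JSON. carry_out: Moves the arm, as the interface text tells. Its arguments: {"type":"object","properties":{"deltas":{"type":"array"}},"required":["deltas"]}

```bash
ls; mkdir -p pics; python3 - <<'E'
from cell import ctrl
import cv2,pprint
for n in("side","top"):
    cv2.imwrite(f"pics/{n}0.png",cv2.resize(ctrl.get_image(n)[:,:,::-1],(800,500),interpolation=cv2.INTER_CUBIC))
    c=ctrl.calibration(n);print(n,c)
print(ctrl.read_state(),ctrl.grip_depth)
E
```

```text
pics
side {'mtx': array([[408.06674174,   0.        , 319.32645357],
       [  0.        , 408.06674174, 199.50830866],
       [  0.        ,   0.        ,   1.        ]]), 'R': array([[-0.91172917, -0.41037393, -0.01852467],
       [-0.21194581,  0.50855256, -0.83453775],
       [ 0.3518933 , -0.75694619, -0.55063924]]), 't': array([422.34278011, 196.50973421, 993.76071839])}
top {'mtx': array([[429.98278313,   0.        , 320.05228806],
       [  0.        , 429.98278313, 194.82014853],
       [  0.        ,   0.        ,   1.        ]]), 'R': array([[ 0.01868557, -0.99971906,  0.01458263],
       [-0.99495051, -0.02003101, -0.09834759],
       [ 0.09861207, -0.01267132, -0.99504527]]), 't': array([  -3.76460363,  455.15891324, 1275.56305238])}
{'clock': 0.1, 'qpos': array([ 1.21219578,  0.62923026,  0.03845219,  1.51823333, -0.02695952,
        0.99630002, -0.01999659]), 'qd': array([ 6.79564920e-04, -1.71505873e-03, -1.62163610e-04, -2.95639646e-03,
       -6.28026794e-04, -1.33393787e-03,  2.34253591e-05]), 'tau': array([ 1.39877680e-03, -5.64543056e+01,  1.22976344e+00, -1.93973619e+01,
        1.11758753e-02,  5.44413124e-03,  1.90158869e-05]), 'eef_pos': array([ 187.47193924, -621.81572499,  230.50742621]), 'tool_rot': array([-3.13994057e+00,  5.28335659e-05,  2.92820803e-01]), 'force': array([ 0.55330511, -0.50720738, -0.78187857]), 'torque': array([ 0.03104238,  0.0004019 , -0.0321338 ]), 'gripper_force': 0.0, 'width': 85.44160819128459} 18.700000000000003
```

View pics/side0.png

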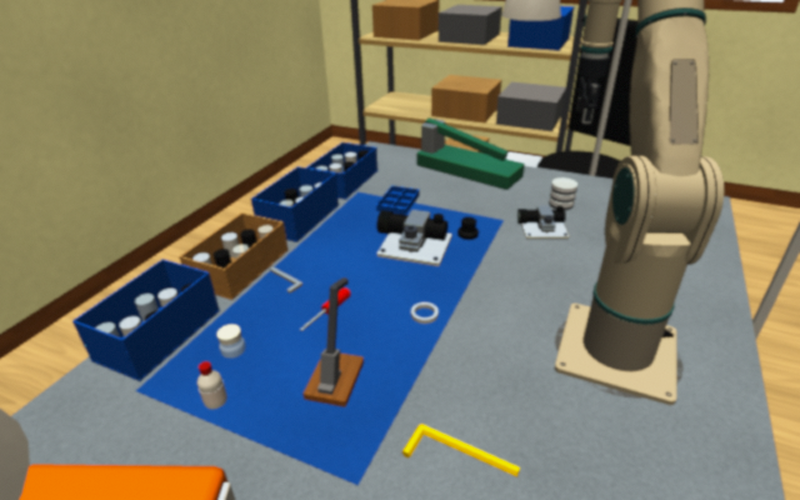

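View pics/top0.png

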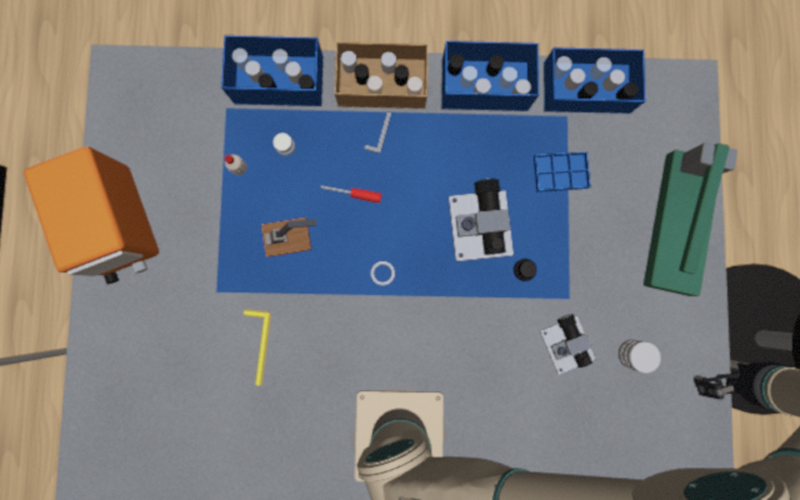

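The side view shows the key in the stand at about (335,340) and the large clamp at (415,235). The top view shows the stand at (286,236) and the clamp at (482,222). Next I'll enlarge these four areas.

```bash
cat > h.py <<'E'
import numpy as np,cv2
from cell import ctrl
from scipy.optimize import least_squares
from scipy.spatial.transform import Rotation as Ro
def proj(n,X):
    c=ctrl.calibration(n);p=np.atleast_2d(X)@c["R"].T+c["t"];p=p@c["mtx"].T;return p[:,:2]/p[:,2:]
def ray(n,uv,z):
    c=ctrl.calibration(n);d=c["R"].T@np.linalg.inv(c["mtx"])@[*uv,1];o=-c["R"].T@c["t"];return o+d*(z-o[2])/d[2]
def crop(img,x,y,w,h,s):
    o=cv2.resize(img[y:y+h,x:x+w,::-1],None,fx=s,fy=s,interpolation=cv2.INTER_CUBIC)
    for i in range(0,w,10):cv2.line(o,(i*s,0),(i*s,8 if i%50 else 16),(0,255,255),1)
    for i in range(0,h,10):cv2.line(o,(0,i*s),(8 if i%50 else 16,i*s),(0,255,255),1)
    return o
E
python3 - <<'E'
from h import *
s=ctrl.get_image("side");t=ctrl.get_image("top")
cv2.imwrite("pics/a.png",np.hstack([crop(s,235,215,66,110,6),crop(t,200,165,65,110,6)[:,:390]])[:600])
cv2.imwrite("pics/b.png",np.hstack([crop(s,295,160,72,60,5),crop(t,350,135,72,80,5)[:300]]) if 0 else np.vstack([crop(s,295,165,80,50,6),crop(t,350,148,80,50,6)]))
E
```

```text
(no output)
```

View pics/a.png

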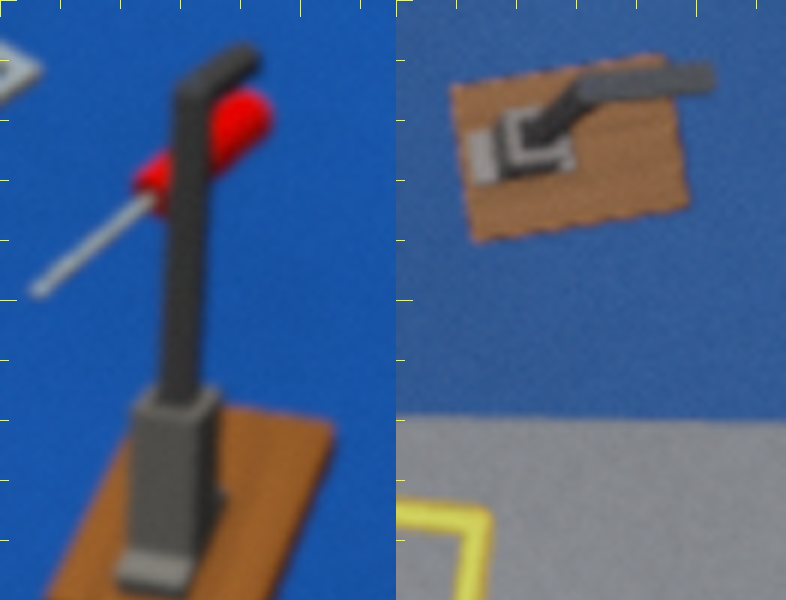

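View pics/b.png

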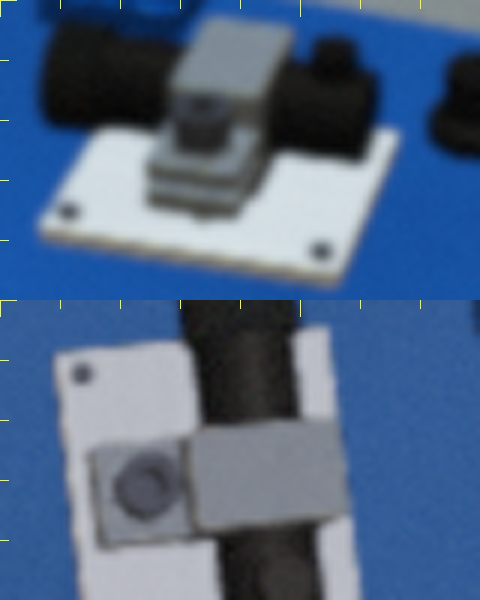

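The top crop shows the key bend at (192,90), the tip at (316,79), the sleeve mouth at (144,138) and the block corners. The side crop shows the bend at (193,95), the tip at (252,58) and the mouth at (180,402). The bolt mouth is at (203,103) in the side crop and (148,186) in the top crop.

```bash
cat > fit.py <<'E'
from h import *
S=lambda x,y:np.array([235+x/6,215+y/6]);T=lambda x,y:np.array([200+x/6,165+y/6])
def key(p):
    X,Y,yaw,ox,oz,th=p; u=np.array([np.cos(yaw),np.sin(yaw),0]);z=np.array([0,0,1.])
    O=np.array([X,Y,0])+u*ox+z*oz
    L=np.sin(th)*u-np.cos(th)*z; s=-np.cos(th)*u-np.sin(th)*z
    v=np.array([-u[1],u[0],0])
    C=[np.array([X,Y,18])+a*55*u+b*40*v for a,b in((1,1),(1,-1),(-1,-1),(-1,1))]
    return O,O+55*s,O+115*L,C
# stand x ~ world +y (yaw~pi/2): v ~ -x ; corners order: (+y,-x),(+y,+x),(-y,+x),(-y,-x)
obs_top=[T(192,90),T(316,79),T(144,138),T(76,242),T(56,88),T(264,55),T(294,207)]
def res(p):
    O,t,m,C=key(p)
    r=[(proj("top",np.array([O,t,m,*C]))-obs_top).ravel(),
       (proj("side",np.array([O,t,m,C[3]]))-[S(193,95),S(252,58),S(180,402),S(335,425)]).ravel()]
    return np.concatenate(r)
b=ray("top",T(170,150),18)
f=least_squares(res,[b[0],b[1],np.pi/2,-30,170,.35],loss="soft_l1")
if __name__=="__main__":
    np.set_printoptions(precision=2,suppress=True)
    print(f.x,np.degrees(f.x[2]),np.degrees(f.x[5]));print(key(f.x)[:3]);print(res(f.x))
    st,sd=(350+148/6,148+186/6),(295+203/6,165+103/6)
    g=least_squares(lambda X:np.concatenate([(proj("top",X)-st).ravel(),(proj("side",X)-sd).ravel()]),[500,-100,80])
    print("bolt",g.x,g.fun, ray("top",st,80),ray("side",sd,80))
    for q in((350+55/6,148+55/6),(350+330/6,148+27/6)):print("plate top corner",ray("top",q,12))
E
python3 fit.py
```

```text
[465.85 282.12   1.75 -42.38 180.32   0.4 ] 100.3815352057651 22.733951544746134
(array([473.49, 240.43, 180.32]), array([482.63, 190.54, 159.07]), array([465.48, 284.15,  74.26]))
[ 0.28  0.3  -0.27  0.2  -0.06 -0.43 -0.44  0.22 -0.75 -0.13  0.61 -0.37
 -0.54  0.21  0.47  0.21 -0.95  0.4   0.   -0.85  0.53 -1.67]
bolt [ 498.57 -151.87   79.5 ] [ 0.03  0.08 -0.09 -0.01] [ 498.73 -151.72   80.  ] [ 497.98 -151.16   80.  ]
plate top corner [ 574.89 -113.11   12.  ]
plate top corner [ 592.5  -254.41   12.  ]
```

```bash
cat > plan.py <<'E'
from h import *
from scipy.spatial.transform import Slerp
def cur():
    s=ctrl.read_state();return np.array(s["eef_pos"]),Ro.from_euler("xyz",s["tool_rot"])
def plan(p1,R1,n,claw,cyl=False,start=None):
    p,R=start or cur();p0=p.copy();sl=Slerp([0,1],Ro.concatenate([R,R1]));rows=[]
    for i in range(1,n+1):
        f=i/n
        if cyl:
            c=lambda q:np.array([np.hypot(*q[:2]),np.arctan2(q[1],q[0]),q[2]])
            a=c(p0)*(1-f)+c(p1)*f;t=np.array([a[0]*np.cos(a[1]),a[0]*np.sin(a[1]),a[2]])
        else:t=p0*(1-f)+np.array(p1)*f
        w=np.round(np.degrees((R.inv()*sl(f)).as_rotvec()),1);d=np.round(R.inv().apply(t-p)/1000,4)
        rows.append([*w,*d,claw]);p=p+R.apply(d*1000);R=R*Ro.from_rotvec(np.radians(w))
    for i in range(0,n,12):
        print("["+", ".join(f"{v:g}" for r in rows[i:i+12] for v in r)+"]")
    return p,R
def tool(uyaw,ang,sgn=-1):
    """tool z at angle ang (deg) in plane (u,z); y = sgn*v"""
    u=np.array([np.cos(uyaw),np.sin(uyaw),0]);v=np.array([-u[1],u[0],0]);k=np.array([0,0,1.])
    z=np.cos(np.radians(ang))*u+np.sin(np.radians(ang))*k;y=sgn*v
    return Ro.from_matrix(np.array([np.cross(y,z),y,z]).T)
E
python3 - <<'E'
from plan import *
uy=np.radians(100.4);O=np.array([473.5,240.4,180.3]);u=np.array([np.cos(uy),np.sin(uy),0])
L=np.sin(.36)*u-np.cos(.36)*np.array([0,0,1]);G=O+88*L
Rg=tool(uy,225);z=Rg.apply([0,0,1]);print(G,(G+18.7*z),G-90*z, Rg.as_euler("xyz"),cur())
R0=tool(uy,270)
a=plan(np.array([460,350,300]),R0,24,-1,True)
plan(G-90*z,Rg,8,-1,start=a)
E
```

```text
[467.90388257 270.89084595  97.94107952] [470.2908686  257.88518188  84.71818271] [456.41571452 333.48495106 161.58068982] [3.14159265 0.78539816 1.75231057] (array([ 187.52910178, -621.97085166,  230.75122305]), Rotation.from_matrix(array([[ 9.57443972e-01,  2.88619000e-01, -3.35383840e-04],
                            [ 2.88619195e-01, -9.57443330e-01,  1.10887173e-03],
                            [-1.06957078e-06, -1.15848077e-03, -9.99999329e-01]])))
[-0, -0, -3.5, 0.0519, -0.0051, -0.0029, -1, -0, -0, -3.5, 0.0516, -0.006, -0.0029, -1, -0, -0, -3.5, 0.0511, -0.0071, -0.0028, -1, -0, -0, -3.4, 0.0509, -0.008, -0.0029, -1, -0, -0, -3.5, 0.0503, -0.009, -0.0029, -1, -0, -0, -3.5, 0.05, -0.01, -0.0028, -1, -0, -0, -3.5, 0.0495, -0.0109, -0.0029, -1, -0, -0, -3.5, 0.0491, -0.0118, -0.0028, -1, -0, -0, -3.5, 0.0486, -0.0127, -0.0029, -1, -0, -0, -3.4, 0.0481, -0.0135, -0.0028, -1, -0, -0, -3.5, 0.0476, -0.0146, -0.0028, -1, -0, -0, -3.5, 0.0471, -0.0153, -0.0029, -1]
[-0, -0, -3.5, 0.0465, -0.0163, -0.0028, -1, -0, -0, -3.5, 0.046, -0.017, -0.0028, -1, -0, -0, -3.5, 0.0454, -0.0179, -0.0029, -1, -0, -0, -3.4, 0.0449, -0.0186, -0.0028, -1, -0, -0, -3.5, 0.0442, -0.0195, -0.0028, -1, -0, -0, -3.5, 0.0436, -0.0203, -0.0029, -1, -0, -0.1, -3.5, 0.043, -0.021, -0.0028, -1, -0, 0, -3.5, 0.0423, -0.0217, -0.0029, -1, -0, 0, -3.5, 0.0417, -0.0225, -0.0029, -1, -0, 0, -3.5, 0.0411, -0.0231, -0.0029, -1, -0, 0, -3.4, 0.0404, -0.0238, -0.0029, -1, -0, 0, -3.5, 0.0396, -0.0246, -0.0029, -1]
[-0, -5.6, -0, -0.0019, -0.0008, 0.0173, -1, -0, -5.6, -0, -0.0003, -0.0008, 0.0174, -1, -0, -5.7, -0, 0.0015, -0.0008, 0.0174, -1, -0, -5.6, -0, 0.0032, -0.0008, 0.0171, -1, -0, -5.6, 0, 0.0048, -0.0008, 0.0167, -1, -0, -5.6, 0, 0.0064, -0.0008, 0.0162, -1, -0, -5.7, 0, 0.008, -0.0008, 0.0155, -1, -0, -5.6, 0, 0.0095, -0.0008, 0.0146, -1]
```

Request:
carry_out(
  deltas=[0,0,-3.5,0.052,-0.005,-0.003,-1,0,0,-3.5,0.0516,-0.006,-0.003,-1,0,0,-3.5,0.051,-0.007,-0.003,-1,0,0,-3.5,0.051,-0.008,-0.003,-1,0,0,-3.5,0.05,-0.009,-0.003,-1,0,0,-3.5,0.05,-0.01,-0.003,-1,0,0,-3.5,0.0495,-0.011,-0.003,-1,0,0,-3.5,0.049,-0.012,-0.003,-1,0,0,-3.5,0.0486,-0.0127,-0.003,-1,0,0,-3.4,0.048,-0.0135,-0.003,-1,0,0,-3.5,0.0476,-0.0146,-0.003,-1,0,0,-3.5,0.047,-0.0153,-0.003,-1],
)

```text
clock: 1.7
eef_pos: [583.5, -188.2, 267.2]
tool_rot: [3.142, -0.0, 1.026]
force: [0.5, 0.0, -0.3]
width: 85.9
gripper_force: 0.0
```

Request:
carry_out(
  deltas=[0,0,-3.5,0.0465,-0.0163,-0.003,-1,0,0,-3.5,0.046,-0.017,-0.003,-1,0,0,-3.5,0.0454,-0.018,-0.003,-1,0,0,-3.4,0.045,-0.0186,-0.003,-1,0,0,-3.5,0.044,-0.0195,-0.003,-1,0,0,-3.5,0.0436,-0.0203,-0.003,-1,0,0,-3.5,0.043,-0.021,-0.003,-1,0,0,-3.5,0.0423,-0.0217,-0.003,-1,0,0,-3.5,0.0417,-0.0225,-0.003,-1,0,0,-3.5,0.041,-0.023,-0.003,-1,0,0,-3.4,0.0404,-0.024,-0.003,-1,0,0,-3.5,0.0396,-0.0246,-0.003,-1],
)

```text
clock: 3.2
eef_pos: [457.0, 350.5, 303.2]
tool_rot: [-3.142, 0.0, 1.755]
force: [-0.2, -0.2, -0.4]
width: 85.4
gripper_force: 0.0
```

Request:
carry_out(
  deltas=[0,-5.6,0,-0.002,-0.001,0.017,-1,0,-5.6,0,0,-0.001,0.017,-1,0,-5.7,0,0.0015,-0.001,0.017,-1,0,-5.6,0,0.003,-0.001,0.017,-1,0,-5.6,0,0.005,-0.001,0.0167,-1,0,-5.6,0,0.0064,-0.001,0.016,-1,0,-5.7,0,0.008,-0.001,0.0155,-1,0,-5.6,0,0.0095,-0.001,0.0146,-1],
)

```text
clock: 4.2
eef_pos: [452.7, 333.4, 165.5]
tool_rot: [3.141, 0.788, 1.754]
force: [0.5, -0.8, -0.3]
width: 85.4
gripper_force: 0.0
```

```bash
python3 - <<'E'
from plan import *
uy=np.radians(100.4);print(ctrl.read_state()["qpos"])
plan(np.array([470.3,257.9,84.7]),tool(uy,225),3,-1)
E
```

```text
[-0.9058846   0.9029991  -0.16748308  1.46101265  0.60700286  1.48881276
 -1.14699481]
[0, 0.1, 0, 0.0009, 0.0012, 0.0373, -1, 0.1, 0, 0, 0.0009, 0.0011, 0.0373, -1, -0, 0.1, 0.1, 0.0008, 0.0013, 0.0373, -1]
```

Request:
carry_out(
  deltas=[0,0.1,0,0.001,0.0012,0.037,-1,0,0,0,0.001,0.0012,0.037,-1,0,0.1,0,0.001,0.0013,0.038,-1,0,0,0,0,0,0,-1],
)

```text
clock: 4.7
eef_pos: [470.2, 254.7, 83.7]
tool_rot: [-3.137, 0.787, 1.754]
force: [0.5, 0.4, -0.1]
width: 85.1
gripper_force: 0.0
```

```bash
python3 - <<'E'
from plan import *
print(cur()[0])
s=ctrl.get_image("side");t=ctrl.get_image("top")
cv2.imwrite("pics/c.png",np.hstack([crop(s,225,205,66,100,6),crop(t,190,150,66,100,6)]))
E
```

```text
[470.15239456 254.69132089  83.67602182]
```

View pics/c.png

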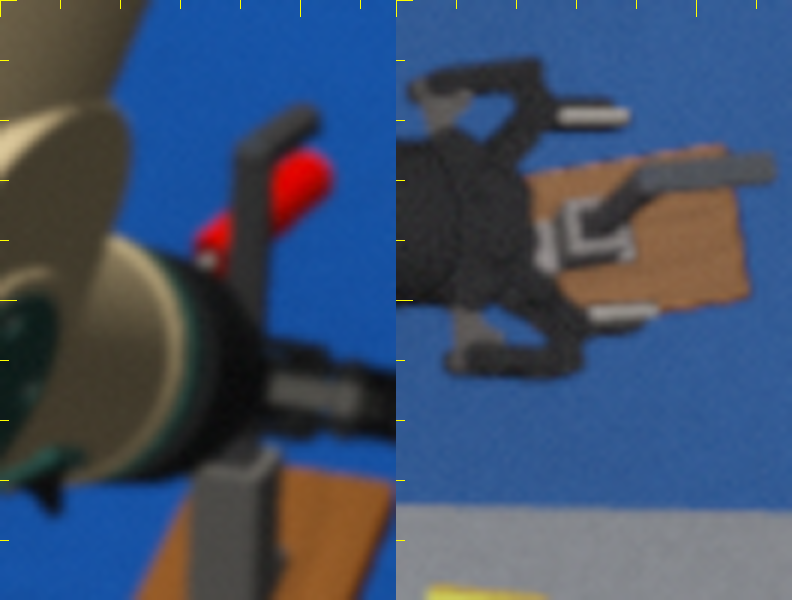

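The open pads straddle the key: they sit at (595,115) and (625,313) in the top crop, and the key lies midway at about (605,215). Closing the gripper now.

Request:
carry_out(
  deltas=[0,0,0,0,0,0,1,0,0,0,0,0,0,1,0,0,0,0,0,0,1,0,0,0,0,0,0,1,0,0,0,0,0,0,1,0,0,0,0,0,0,1,0,0,0,0,0,0,1,0,0,0,0,0,0,1],
)

```text
clock: 5.8
eef_pos: [470.6, 258.4, 85.0]
tool_rot: [3.141, 0.781, 1.753]
force: [1.2, 2.0, 4.3]
width: 12.8
gripper_force: 58.7
```

```bash
python3 - <<'E'
from plan import *
p,R=cur();print(p,R.as_euler("xyz"))
uy=np.radians(100.4);u=np.array([np.cos(uy),np.sin(uy),0]);th=np.radians(20);L=np.sin(th)*u-np.cos(th)*np.array([0,0,1])
a=plan(p-75*L,R,5,1)
E
```

```text
[470.64220887 258.39644458  85.0192134 ] [3.14053455 0.781489   1.75322101]
[-0, 0, 0, -0.0136, 0, -0.0064, 1, 0, 0, 0, -0.0135, 0, -0.0064, 1, 0, 0, 0, -0.0136, 0, -0.0064, 1, 0, 0, 0, -0.0136, 0, -0.0064, 1, 0, 0, 0, -0.0135, 0, -0.0064, 1]
```

Request:
carry_out(
  deltas=[0,0,0,-0.0136,0,-0.0064,1,0,0,0,-0.0136,0,-0.0064,1,0,0,0,-0.0136,0,-0.0064,1,0,0,0,-0.0136,0,-0.0064,1,0,0,0,-0.0136,0,-0.0064,1,0,0,0,0,0,0,1],
)

```text
clock: 6.55
eef_pos: [475.3, 232.3, 156.7]
tool_rot: [3.14, 0.781, 1.751]
force: [0.6, 0.4, -2.6]
width: 12.8
gripper_force: 58.9
```

```bash
python3 - <<'E'
from plan import *
uy=np.radians(100.4);p,R=cur()
a=plan(np.array([475,235,270]),R,3,1)
a=plan(np.array([470,250,270]),tool(uy,295),8,1,start=a)
ps=np.radians(120);Rt=tool(ps,295);d=np.array([np.cos(ps),np.sin(ps),0])
t=np.array([498.5,-151.6,150])+88*d+18.7*Rt.apply([0,0,1]);print(t)
t[2]+=60
a=plan(t,Rt,10,1,cyl=True,start=a)
E
```

```text
[0, 0, 0, -0.026, 0.0001, -0.0274, 1, 0, 0, 0, -0.0259, 0.0001, -0.0275, 1, 0, 0, 0, -0.026, 0.0002, -0.0274, 1]
[0, 8.7, 0, 0.0014, -0.0003, -0.0014, 1, 0, 8.7, 0, 0.0016, -0.0003, -0.0011, 1, 0, 8.8, 0, 0.0017, -0.0002, -0.0009, 1, 0, 8.7, 0, 0.0019, -0.0003, -0.0006, 1, 0, 8.7, 0, 0.0019, -0.0003, -0.0004, 1, 0.1, 8.7, 0, 0.002, -0.0003, -0, 1, -0, 8.8, 0, 0.0019, -0.0003, 0.0003, 1, -0, 8.7, 0, 0.0019, -0.0002, 0.0005, 1]
[450.54851925 -68.54559905 133.05204438]
[0.8, -0, -1.8, -0.0346, 0.0018, -0.0077, 1, 0.9, -0, -1.8, -0.0342, -0.0017, -0.0074, 1, 0.8, -0, -1.7, -0.0335, -0.0051, -0.0072, 1, 0.8, -0, -1.8, -0.0324, -0.0083, -0.0066, 1, 0.8, -0, -1.8, -0.0311, -0.0113, -0.006, 1, 0.9, -0, -1.7, -0.0295, -0.0142, -0.0053, 1, 0.8, -0, -1.8, -0.0277, -0.0168, -0.0045, 1, 0.8, -0, -1.8, -0.0257, -0.0192, -0.0035, 1, 0.8, -0, -1.8, -0.0235, -0.0213, -0.0024, 1, 0.9, -0, -1.7, -0.0212, -0.0231, -0.0014, 1]
```

Request:
carry_out(
  deltas=[0,0,0,-0.026,0,-0.0274,1,0,0,0,-0.026,0,-0.0275,1,0,0,0,-0.026,0,-0.0274,1,0,8.7,0,0.0014,0,-0.0014,1,0,8.7,0,0.0016,0,-0.001,1,0,8.8,0,0.0017,0,-0.001,1,0,8.7,0,0.002,0,-0.0006,1,0,8.7,0,0.002,0,-0.0004,1,0,8.7,0,0.002,0,0,1,0,8.8,0,0.002,0,0,1,0,8.7,0,0.002,0,0.0005,1],
)

```text
clock: 7.92
eef_pos: [470.9, 250.4, 269.0]
tool_rot: [-3.141, -0.44, 1.754]
force: [-0.6, 0.6, -4.0]
width: 13.0
gripper_force: 58.8
```

Request:
carry_out(
  deltas=[0.8,0,-1.8,-0.0346,0.002,-0.0077,1,0.9,0,-1.8,-0.034,-0.002,-0.0074,1,0.8,0,-1.7,-0.0335,-0.005,-0.007,1,0.8,0,-1.8,-0.0324,-0.008,-0.0066,1,0.8,0,-1.8,-0.031,-0.0113,-0.006,1,0.9,0,-1.7,-0.0295,-0.014,-0.005,1,0.8,0,-1.8,-0.0277,-0.017,-0.0045,1,0.8,0,-1.8,-0.0257,-0.019,-0.0035,1,0.8,0,-1.8,-0.0235,-0.021,-0.0024,1,0.9,0,-1.7,-0.021,-0.023,-0.0014,1,0,0,0,0,0,0,1],
)

```text
clock: 9.3
eef_pos: [451.4, -69.3, 190.5]
tool_rot: [-3.136, -0.437, 2.089]
force: [-0.4, 0.9, -2.7]
width: 12.9
gripper_force: 58.9
```

```bash
python3 - <<'E'
from plan import *
s0=ctrl.read_state();print(s0["eef_pos"],s0["tool_rot"],s0["qpos"],s0["force"],s0["torque"])
s=ctrl.get_image("side");t=ctrl.get_image("top")
cv2.imwrite("pics/d.png",np.hstack([crop(s,285,130,66,90,6),crop(t,335,140,66,90,6)]))
E
```

```text
[451.43355744 -69.29095853 190.50218384] [-3.13618455 -0.43714607  2.08916683] [ 0.70112379  0.66530672 -0.61793034  1.82897836  0.03197697  1.02768296
  0.63769038] [-0.36675087  0.87036453 -2.74120031] [-0.4966937  -0.31510528  0.02122335]
```

View pics/d.png

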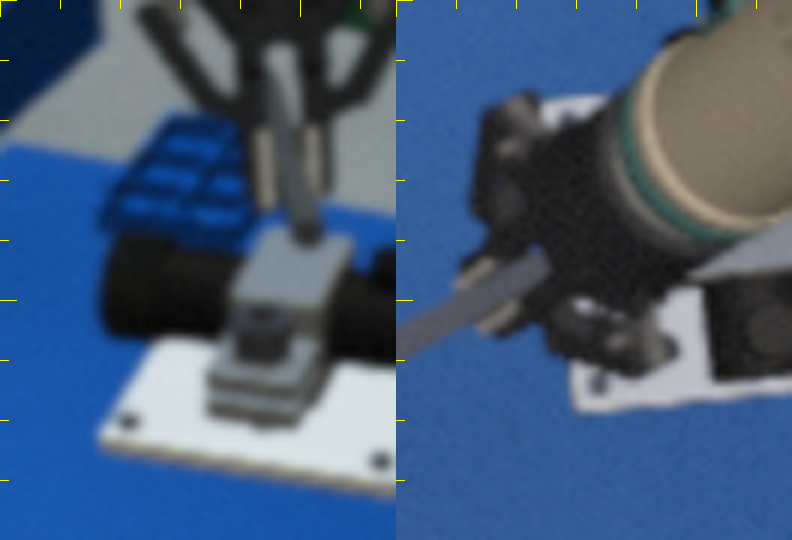

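```bash
cat >> plan.py <<'E'
B=np.array([498.5,-151.6])
def arc(psi1,n,r=88,dz=0,ang=295,hold=None,claw=1,start=None,B=B):
    """turn tool about bolt axis to psi1(deg), TCP such that grasp point is r out"""
    p,R=start or cur();z0=p[2]
    x=R.apply([0,0,1]);ps0=np.arctan2(x[1],x[0]);rows=[];a=(p,R)
    r0=np.linalg.norm(p[:2]-B)
    for i in range(1,n+1):
        f=i/n;ps=ps0+(np.radians(psi1)-ps0)*f;Rt=tool(ps,ang);zt=Rt.apply([0,0,1])
        t=np.r_[B+r*np.array([np.cos(ps),np.sin(ps)])+18.7*zt[:2],z0+dz*f]
        P,Q=a;w=np.round(np.degrees((Q.inv()*Rt).as_rotvec()),1);d=np.round(Q.inv().apply(t-P)/1000,4)
        rows.append([*w,*d,claw]);a=(P+Q.apply(d*1000),Q*Ro.from_rotvec(np.radians(w)))
    print("["+", ".join(f"{v:g}" for r in rows for v in r)+"]");return a
E
python3 - <<'E'
from plan import *
print(arc(65,8,dz=-20)[0])
E
```

```text
[-2.9, -0.1, 6.1, -0.0025, 0.0082, 0.0016, 1, -2.9, 0, 6.2, -0.0017, 0.0115, 0.0019, 1, -2.9, 0, 6.3, -0.0017, 0.0116, 0.002, 1, -3, 0.1, 6.2, -0.0016, 0.0115, 0.002, 1, -2.9, -0.1, 6.3, -0.0017, 0.0115, 0.002, 1, -2.9, 0, 6.2, -0.0017, 0.0115, 0.0019, 1, -2.9, 0, 6.3, -0.0017, 0.0115, 0.002, 1, -2.9, 0, 6.2, -0.0017, 0.0115, 0.002, 1]
[538.9795418  -64.68313053 171.70371236]
```

Request:
carry_out(
  deltas=[-2.9,-0.1,6.1,-0.0025,0.0082,0.0016,1,-2.9,0,6.2,-0.0017,0.0115,0.0019,1,-2.9,0,6.3,-0.0017,0.0116,0.002,1,-3,0.1,6.2,-0.0016,0.0115,0.002,1,-2.9,-0.1,6.3,-0.0017,0.0115,0.002,1,-2.9,0,6.2,-0.0017,0.0115,0.0019,1,-2.9,0,6.3,-0.0017,0.0115,0.002,1,-2.9,0,6.2,-0.0017,0.0115,0.002,1,0,0,0,0,0,0,1],
)

```text
clock: 10.52
eef_pos: [539.0, -63.4, 172.2]
tool_rot: [3.141, -0.436, 1.139]
force: [-0.8, -0.1, -2.1]
width: 12.8
gripper_force: 58.9
```

```bash
python3 - <<'E'
from plan import *
s0=ctrl.read_state();print(s0["eef_pos"],s0["tool_rot"],s0["qpos"],s0["force"])
s=np.mean([ctrl.get_image("side") for _ in range(3)],0).astype(np.uint8);t=ctrl.get_image("top")
cv2.imwrite("pics/e.png",np.hstack([crop(s,285,125,66,90,6),crop(t,335,140,66,90,6)]))
E
```

```text
[538.97516786 -63.36731144 172.19794569] [ 3.14058167 -0.43581744  1.13892936] [ 0.65397557  0.60871922 -0.47058089  1.96926295 -0.31641042  0.56430392
  0.10007441] [-0.80484943 -0.05865801 -2.05220463]
```

View pics/e.png

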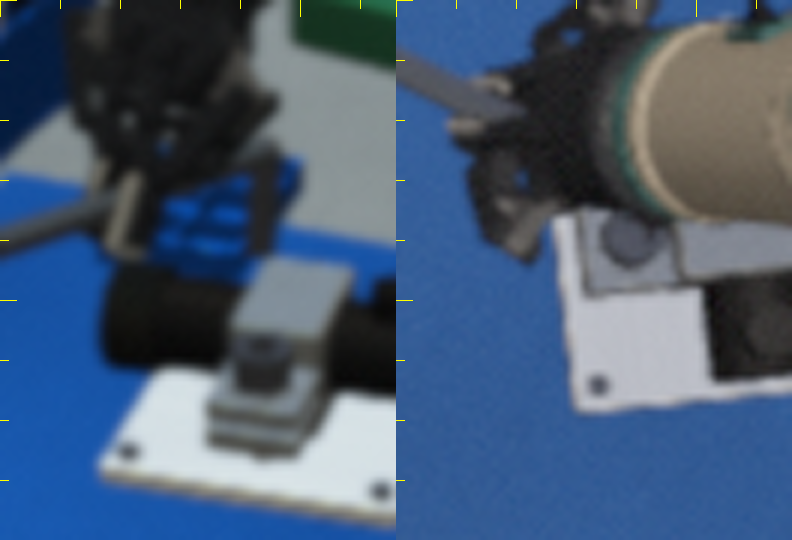

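The side crop shows the short arm's bend at (266,152), its tip at (262,247), and the long arm's line passing through (0,240) and (95,207). The bolt mouth is at (263,343). The top crop shows the bolt centre at (628,238).

```bash
cat > inhand.py <<'E'
from plan import *
S=lambda x,y:np.array([285+x/6,125+y/6])
def keyw(q,p,R):
    """q: s (grasp->origin), e pitch err deg, w offset along tool z"""
    s,e,w=q; z=R.apply([0,0,1]);y=R.apply([0,1,0])
    # nominal: key x is tool z turned by -65deg in plane (295 -> 0)
    v=-y # plane normal: u x k = -v ; rotate in (u,k) plane by -65+e
    Rr=Ro.from_rotvec(np.radians(-(295-360)+e)*(y)) # sign checked below
    L=Rr.apply(z)
    if abs(L[2])>.3: Rr=Ro.from_rotvec(-np.radians(65+e)*y);L=Rr.apply(z)
    sh=np.cross(L,y); sh=sh if sh[2]<0 else -sh
    O=p+(-18.7+w)*z-s*L
    return O,O+55*sh,L
if __name__=="__main__":
    np.set_printoptions(precision=2,suppress=True)
    p,R=cur()
    def res(q):
        O,t,L=keyw(q[:3],p,R)
        P=proj("side",np.array([O,t,O+100*L,O+150*L]))
        nrm=P[3]-P[2];nrm=np.array([-nrm[1],nrm[0]])/np.linalg.norm(nrm)
        return np.r_[P[0]-S(266,152),P[1]-S(262,247),(S(95,207)-P[2])@nrm,(S(2,240)-P[2])@nrm]
    f=least_squares(res,[88,0,0]);O,t,L=keyw(f.x,p,R)
    print(f.x,f.fun,O,t,np.degrees(np.arctan2(L[1],L[0])),np.degrees(np.arcsin(L[2])))
    print("same-cam bolt at z80",ray("side",S(263,343),80),"top",ray("top",(335+232/6,140+238/6),80))
    print("proj axis at tip h",proj("side",[498.5,-151.6,t[2]]),S(262,247))
E
python3 inhand.py
```

```text
[90.59  3.15 -3.73] [-0.   -0.61 -0.01  0.54  0.11 -0.01] [ 497.41 -155.08  187.56] [ 498.75 -152.39  132.64] 65.17610038866673 3.129502376532844
same-cam bolt at z80 [ 497.98 -151.16   80.  ] top [ 496.72 -148.82   80.  ]
proj axis at tip h [[328.63 166.84]] [328.67 166.17]
```

```bash
cat >> inhand.py <<'E'
Q=[90.6,3.1,-3.7]
def tcp(psi,tip,ang=292):
    R=tool(np.radians(psi),ang);O,t,L=keyw(Q,np.zeros(3),R);return np.array(tip)-t,R
def tipnow():
    p,R=cur();O,t,L=keyw(Q,p,R);return t,np.degrees(np.arctan2(L[1],L[0])),np.degrees(np.arcsin(L[2]))
def go(psi,tip,n,ang=292,claw=1,start=None):
    t,R=tcp(psi,tip,ang);return plan(t,R,n,claw,start=start)
E
python3 - <<'E'
from inhand import *
print(tipnow())
print(go(65,[498.2,-151.5,84],6))
E
```

```text
(array([ 498.72923852, -152.43788548,  132.69660239]), np.float64(65.17601346376989), np.float64(3.075162148170134))
[0, -0.5, 0, -0.0034, -0.0001, 0.0083, 1, 0, -0.5, 0.1, -0.0033, -0.0001, 0.0083, 1, 0, -0.5, -0, -0.0033, -0.0001, 0.0084, 1, 0, -0.5, 0, -0.0032, -0.0001, 0.0084, 1, 0, -0.5, 0.1, -0.0031, -0.0001, 0.0084, 1, 0, -0.5, -0, -0.003, -0.0001, 0.0085, 1]
(array([539.98022136, -61.83887611, 118.35033041]), Rotation.from_matrix(array([[ 3.92024394e-01,  9.06216828e-01,  1.58391714e-01],
                            [ 8.40408094e-01, -4.22813220e-01,  3.39032765e-01],
                            [ 3.74207308e-01,  2.04563632e-04, -9.27345054e-01]])))
```

Request:
carry_out(
  deltas=[0,-0.5,0,-0.0034,0,0.0083,1,0,-0.5,0.1,-0.0033,0,0.0083,1,0,-0.5,0,-0.0033,0,0.0084,1,0,-0.5,0,-0.0032,0,0.0084,1,0,-0.5,0,-0.0031,0,0.0084,1,0,-0.5,0,-0.003,0,0.0085,1,0,0,0,0,0,0,1,0,0,0,0,0,0,1],
)

```text
clock: 11.72
eef_pos: [540.7, -62.7, 118.2]
tool_rot: [3.14, -0.383, 1.134]
force: [0.3, -0.0, -2.7]
width: 13.0
gripper_force: 58.9
```

```bash
python3 - <<'E'
from inhand import *
print(tipnow(),ctrl.read_state()["force"],ctrl.read_state()["torque"])
s=np.mean([ctrl.get_image("side") for _ in range(3)],0).astype(np.uint8);t=ctrl.get_image("top")
cv2.imwrite("pics/f.png",np.hstack([crop(s,305,140,40,60,10),crop(t,350,155,40,60,10)]))
E
```

```text
(array([ 498.82323015, -152.35773552,   83.92906807]), np.float64(64.95163338592657), np.float64(0.05876255176846011)) [ 0.27994757 -0.04457842 -2.7196583 ] [-0.52965135  0.18232101 -0.03078236]
```

View pics/f.png

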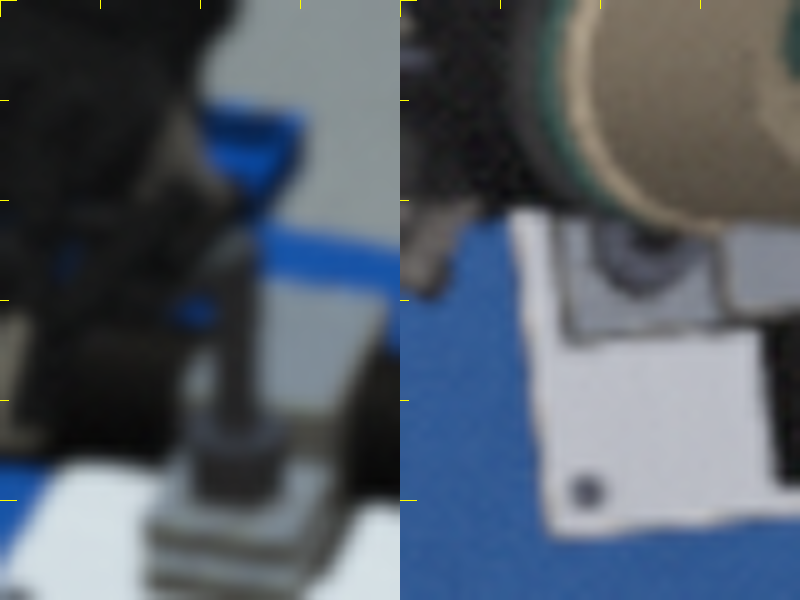

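Request:
carry_out(
  deltas=[0,0,0,-0.0004,0,0.0009,1,0,0,0,-0.0004,0,0.0009,1,0,0,0,0,0,0,1],
)

```text
clock: 12.3
eef_pos: [540.4, -62.8, 116.1]
tool_rot: [3.141, -0.383, 1.134]
force: [-0.4, -0.1, -2.3]
width: 13.2
gripper_force: 58.9
```

Request:
carry_out(
  deltas=[0,0,0,-0.0004,0,0.0009,1,0,0,0,-0.0004,0,0.0009,1,0,0,0,0,0,0,1],
)

```text
clock: 12.68
eef_pos: [540.4, -62.8, 114.1]
tool_rot: [3.141, -0.383, 1.134]
force: [0.4, -1.0, -2.2]
width: 12.8
gripper_force: 58.9
```

Request:
carry_out(
  deltas=[0,0,0,-0.0004,0,0.0009,1,0,0,0,0,0,0,1],
)

```text
clock: 12.92
eef_pos: [540.4, -62.8, 113.2]
tool_rot: [3.141, -0.383, 1.134]
force: [0.6, 0.3, -3.1]
width: 12.8
gripper_force: 58.9
```

Request:
carry_out(
  deltas=[0,0,0,-0.0004,0,0.0009,1,0,0,0,0,0,0,1],
)

```text
clock: 13.18
eef_pos: [540.4, -62.9, 112.2]
tool_rot: [3.141, -0.383, 1.134]
force: [-0.9, -0.5, -2.4]
width: 13.1
gripper_force: 58.9
```

Request:
carry_out(
  deltas=[0,0,0,-0.0004,0,0.0009,1,0,0,0,0,0,0,1],
)

```text
clock: 13.42
eef_pos: [540.4, -62.9, 111.2]
tool_rot: [3.141, -0.383, 1.134]
force: [0.5, -0.2, -2.4]
width: 13.0
gripper_force: 58.9
```

Request:
carry_out(
  deltas=[0,0,0,-0.0004,0,0.0009,1,0,0,0,0,0,0,1],
)

```text
clock: 13.68
eef_pos: [540.4, -63.0, 110.2]
tool_rot: [3.141, -0.383, 1.134]
force: [0.5, 0.2, -2.0]
width: 12.6
gripper_force: 58.9
```

Request:
carry_out(
  deltas=[0,0,0,-0.0004,0,0.0009,1,0,0,0,0,0,0,1],
)

```text
clock: 13.92
eef_pos: [540.4, -63.0, 109.2]
tool_rot: [3.141, -0.383, 1.134]
force: [-0.1, 0.2, -2.4]
width: 13.1
gripper_force: 58.9
```

Request:
carry_out(
  deltas=[0,0,0,-0.0004,0,0.0009,1,0,0,0,0,0,0,1],
)

```text
clock: 14.18
eef_pos: [540.4, -63.1, 108.3]
tool_rot: [3.141, -0.383, 1.134]
force: [0.6, 0.4, -3.3]
width: 13.2
gripper_force: 58.9
```

Request:
carry_out(
  deltas=[0,0,0,-0.0004,0,0.0009,1,0,0,0,-0.0004,0,0.0009,1,0,0,0,0,0,0,1],
)

```text
clock: 14.55
eef_pos: [540.4, -63.1, 106.3]
tool_rot: [3.141, -0.383, 1.134]
force: [-0.7, 0.3, -2.4]
width: 13.2
gripper_force: 58.9
```

Request:
carry_out(
  deltas=[0,0,0,-0.0004,0,0.0009,1,0,0,0,0,0,0,1],
)

```text
clock: 14.8
eef_pos: [540.4, -63.1, 105.3]
tool_rot: [3.141, -0.383, 1.134]
force: [0.8, 0.2, -2.6]
width: 12.9
gripper_force: 58.9
```

```bash
python3 - <<'E'
from inhand import *
print(tipnow(),ctrl.read_state()["force"],ctrl.read_state()["torque"])
s=np.mean([ctrl.get_image("side") for _ in range(4)],0).astype(np.uint8)
cv2.imwrite("pics/g.png",crop(s,300,145,60,55,10))
E
```

```text
(array([ 498.5617917 , -152.74337915,   71.01380812]), np.float64(64.95067633000673), np.float64(0.05778528355765207)) [ 0.7736439   0.19299403 -2.59317525] [-0.46937208  0.19414227 -0.01111576]
```

View pics/g.png

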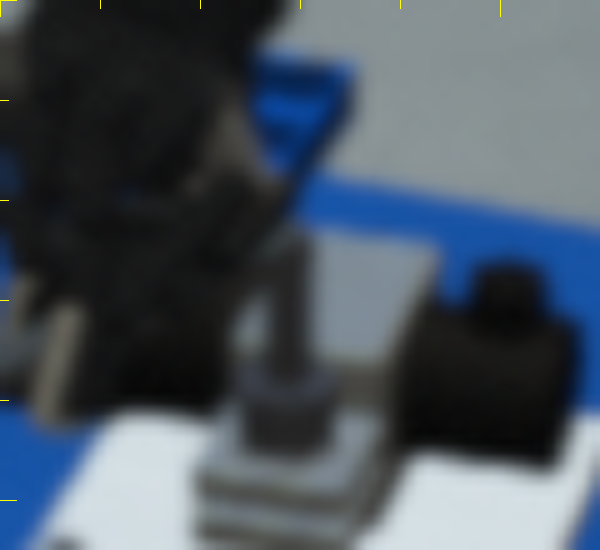

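The side crop shows the short arm now about 5 px shorter above the bolt head: the bend is at (290,235) and the arm enters at (288,375). The key has gone into the socket with no load, so I'll keep going down.

Request:
carry_out(
  deltas=[0,0,0,-0.0004,0,0.0009,1,0,0,0,-0.0004,0,0.0009,1,0,0,0,-0.0004,0,0.0009,1,0,0,0,0,0,0,1],
)

```text
clock: 15.5
eef_pos: [540.4, -63.1, 102.3]
tool_rot: [3.141, -0.383, 1.134]
force: [0.6, 0.8, -2.1]
width: 12.6
gripper_force: 58.9
```

Request:
carry_out(
  deltas=[0,0,0,-0.0004,0,0.0009,1,0,0,0,-0.0004,0,0.0009,1,0,0,0,-0.0004,0,0.0009,1,0,0,0,0,0,0,1],
)

```text
clock: 16.0
eef_pos: [540.4, -63.2, 99.5]
tool_rot: [3.141, -0.383, 1.134]
force: [0.6, 0.9, -2.4]
width: 12.9
gripper_force: 58.9
```

Request:
carry_out(
  deltas=[0,0,0,-0.0004,0,0.0009,1,0,0,0,-0.0004,0,0.0009,1,0,0,0,0,0,0,1],
)

```text
clock: 16.38
eef_pos: [540.4, -63.2, 97.5]
tool_rot: [3.141, -0.383, 1.134]
force: [0.8, 1.5, -0.6]
width: 12.5
gripper_force: 59.0
```

Request:
carry_out(
  deltas=[0,0,0,-0.0004,0,0.0009,1,0,0,0,0,0,0,1],
)

```text
clock: 16.62
eef_pos: [540.4, -63.2, 96.6]
tool_rot: [3.14, -0.383, 1.134]
force: [2.5, 2.3, -1.5]
width: 13.2
gripper_force: 59.0
```

Request:
carry_out(
  deltas=[0,0,0,-0.0004,0,0.0009,1,0,0,0,0,0,0,1],
)

```text
clock: 16.88
eef_pos: [540.4, -63.2, 95.6]
tool_rot: [3.14, -0.384, 1.134]
force: [1.8, 2.2, -0.3]
width: 12.9
gripper_force: 59.1
```

Request:
carry_out(
  deltas=[0,0,0,-0.0004,0,0.0009,1,0,0,0,0,0,0,1],
)

```text
clock: 17.12
eef_pos: [540.4, -63.2, 94.6]
tool_rot: [3.14, -0.384, 1.134]
force: [2.1, 2.5, 0.1]
width: 13.0
gripper_force: 59.1
```

Request:
carry_out(
  deltas=[0,0,0,-0.0004,0,0.0009,1,0,0,0,0,0,0,1],
)

```text
clock: 17.38
eef_pos: [540.4, -63.2, 93.6]
tool_rot: [3.14, -0.384, 1.134]
force: [3.4, 3.1, 0.6]
width: 13.1
gripper_force: 59.1
```

Request:
carry_out(
  deltas=[0,0,0,-0.0004,0,0.0009,1,0,0,0,0,0,0,1],
)

```text
clock: 17.62
eef_pos: [540.5, -63.0, 92.8]
tool_rot: [3.14, -0.384, 1.135]
force: [2.3, 4.3, 2.6]
width: 13.0
gripper_force: 59.4
```

Request:
carry_out(
  deltas=[0,0,0,-0.0004,0,0.0009,1,0,0,0,0,0,0,1],
)

```text
clock: 17.88
eef_pos: [540.7, -62.7, 92.2]
tool_rot: [3.14, -0.384, 1.135]
force: [3.1, 5.2, 4.7]
width: 13.1
gripper_force: 59.7
```

Request:
carry_out(
  deltas=[0,0,0,0.0004,0,-0.0009,1,0,0,0,0.0009,0,0.0004,1,0,0,0,0,0,0,1],
)

```text
clock: 18.25
eef_pos: [540.6, -62.8, 92.5]
tool_rot: [3.14, -0.383, 1.134]
force: [2.3, 2.7, 1.8]
width: 12.6
gripper_force: 59.4
```

```bash
cat > mz.py <<'E'
from inhand import *
np.set_printoptions(precision=2,suppress=True)
s=ctrl.read_state();t,ps,pi=tipnow();F=np.array(s["force"]);r=(np.array(s["eef_pos"])-np.array([499,-152,0]))/1000
u=np.array([np.cos(np.radians(ps)),np.sin(np.radians(ps))])
print("tip",t,"psi",ps,pi,"F",F,"Fcw",F[:2]@[-u[1],u[0]],"Frad",F[:2]@u,"T",s["torque"],"Mz",r[0]*F[1]-r[1]*F[0],s["torque"][2],"r",np.hypot(*r[:2]))
E
python3 mz.py; python3 - <<'E'
from inhand import *
p,R=cur();t,ps,_=tipnow()
for d in(-3,-1,-.5):
    Z=Ro.from_rotvec([0,0,np.radians(d)]);w=np.degrees((R.inv()*Z*R).as_rotvec());q=R.inv().apply(Z.apply(p-t)-(p-t))
    print(d,w.round(2),q.round(2))
E
```

```text
tip [ 498.74 -152.48   58.2 ] psi 64.93935617020652 0.041677510742365476 F [2.29 2.75 1.81] Fcw -0.9073399857656483 Frad 3.458980989724726 T [ 0.22 -0.24 -0.07] Mz -0.08950968177983831 -0.06945862421470786 r 0.09838866408604853
-3 [-1.12 -0.    2.78] [-0.13  5.18 -0.04]
-1 [-0.37 -0.    0.93] [-0.01  1.73 -0.  ]
-0.5 [-0.19 -0.    0.46] [-0.    0.86 -0.  ]
```

Request:
carry_out(
  deltas=[-1.1,0,2.8,-0.0001,0.0052,0,1,-1.1,0,2.8,-0.0001,0.0052,0,1,-1.1,0,2.8,-0.0001,0.0052,0,1,0,0,0,0,0,0,1],
)

```text
clock: 18.75
eef_pos: [554.0, -70.1, 92.4]
tool_rot: [-3.141, -0.383, 0.976]
force: [1.0, 2.9, 3.0]
width: 13.0
gripper_force: 59.5
```

```bash
python3 mz.py
```

```text
tip [ 498.5  -152.     58.09] psi 55.91763973080253 0.03743149948807529 F [0.98 2.93 3.01] Fcw 0.826091633111241 Frad 2.9730773348763195 T [0.16 0.02 0.16] Mz 0.08034659747904935 0.16125699714645672 r 0.09865287933065894
```

Request:
carry_out(
  deltas=[-1.1,0,2.8,-0.0001,0.0052,0,1,-1.1,0,2.8,-0.0001,0.0052,0,1,0,0,0,0,0,0,1],
)

```text
clock: 19.12
eef_pos: [562.0, -75.9, 92.2]
tool_rot: [-3.139, -0.383, 0.87]
force: [-0.0, 3.8, 2.1]
width: 13.1
gripper_force: 59.7
```

```bash
python3 mz.py
```

```text
tip [ 498.26 -151.53   57.96] psi 49.9154452256456 0.03344194528690482 F [-0.04  3.78  2.08] Fcw 2.4616261281581924 Frad 2.865066992431998 T [0.51 0.33 0.57] Mz 0.24101945905092503 0.5726055407152222 r 0.09881996940214137
```

Request:
carry_out(
  deltas=[-1.1,0,2.8,-0.0001,0.0052,0,1,-1.1,0,2.8,-0.0001,0.0052,0,1,0,0,0,0,0,0,1],
)

```text
clock: 19.5
eef_pos: [570.0, -83.1, 92.2]
tool_rot: [-3.138, -0.383, 0.764]
force: [-0.3, 4.4, 1.9]
width: 12.8
gripper_force: 59.6
```

```bash
python3 mz.py
```

```text
tip [ 498.57 -151.62   57.93] psi 43.85067518355357 0.024646157290366635 F [-0.25  4.44  1.92] Fcw 3.3767319429215887 Frad 2.8954122362604497 T [0.68 0.64 0.52] Mz 0.33257024142983316 0.5199784940432958 r 0.09889481987284042
```

Request:
carry_out(
  deltas=[-1.1,0,2.8,-0.0001,0.0052,0,1,-1.1,0,2.8,-0.0001,0.0052,0,1,0,0,0,0,0,0,1],
)

```text
clock: 19.88
eef_pos: [576.8, -90.8, 92.1]
tool_rot: [-3.137, -0.382, 0.66]
force: [-1.7, 5.2, 3.3]
width: 12.7
gripper_force: 59.6
```

```bash
python3 mz.py
```

```text
tip [ 498.59 -151.47   57.87] psi 37.90412422401993 -0.009096786132631 F [-1.72  5.21  3.32] Fcw 5.166646245638799 Frad 1.8368174602300174 T [0.83 0.73 0.53] Mz 0.5103175685999042 0.5251128752317409 r 0.09896161300502862
```

Request:
carry_out(
  deltas=[-1.1,0,2.8,-0.0001,0.0052,0,1,0,0,0,0,0,0,1],
)

```text
clock: 20.12
eef_pos: [579.8, -94.9, 92.0]
tool_rot: [-3.137, -0.382, 0.608]
force: [-0.6, 4.9, 3.0]
width: 13.0
gripper_force: 59.6
```

```bash
python3 mz.py
```

```text
tip [ 498.63 -151.42   57.81] psi 34.9378163508827 -0.012871987003281364 F [-0.59  4.87  3.02] Fcw 4.335001592198305 Frad 2.305973034393584 T [0.83 0.73 0.54] Mz 0.42790926717791 0.5391762749436168 r 0.09899380077556894
```

Request:
carry_out(
  deltas=[-0.7,0,1.9,0,0.0035,0,1,0,0,0,0,0,0,1],
)

```text
clock: 20.38
eef_pos: [581.9, -97.7, 92.0]
tool_rot: [-3.135, -0.382, 0.573]
force: [-1.4, 4.5, 2.4]
width: 13.1
gripper_force: 59.6
```

```bash
python3 mz.py
```

```text
tip [ 498.7  -151.39   57.8 ] psi 32.93532111314365 -0.012676539369748958 F [-1.44  4.52  2.38] Fcw 4.571056473871452 Frad 1.2505835809004608 T [0.86 0.81 0.51] Mz 0.4521159715592116 0.5123325117816975 r 0.09904125610529886
```

Request:
carry_out(
  deltas=[-1.1,0,2.8,-0.0001,0.0052,0,1,0,0,0,0,0,0,1],
)

```text
clock: 20.62
eef_pos: [584.6, -102.1, 91.9]
tool_rot: [-3.135, -0.382, 0.52]
force: [-2.4, 4.7, 3.3]
width: 12.8
gripper_force: 59.6
```

```bash
python3 mz.py
```

```text
tip [ 498.68 -151.32   57.73] psi 29.93368376924094 -0.035903036596117203 F [-2.37  4.69  3.25] Fcw 5.247951680118071 Frad 0.28871832747135034 T [0.9  0.79 0.47] Mz 0.5196047713429143 0.47292532937500625 r 0.09904199476421767
```

Request:
carry_out(
  deltas=[-1.1,0,2.8,-0.0001,0.0052,0,1,0,0,0,0,0,0,1],
)

```text
clock: 20.88
eef_pos: [587.1, -106.6, 91.8]
tool_rot: [-3.135, -0.381, 0.467]
force: [-1.5, 5.4, 3.0]
width: 12.9
gripper_force: 59.6
```

```bash
python3 mz.py
```

```text
tip [ 498.74 -151.26   57.69] psi 26.935673489695247 -0.051806391443424554 F [-1.51  5.44  2.99] Fcw 5.532447329490178 Frad 1.1138390619455036 T [0.97 0.8  0.54] Mz 0.5476143768997335 0.5356097773865787 r 0.09909542675341726
```

Request:
carry_out(
  deltas=[-1.1,0,2.8,-0.0001,0.0052,0,1,0,0,0,0,0,0,1],
)

```text
clock: 21.12
eef_pos: [589.2, -111.4, 92.0]
tool_rot: [-3.132, -0.379, 0.415]
force: [-3.2, 5.3, 0.5]
width: 13.0
gripper_force: 59.4
```

```bash
python3 mz.py
```

```text
tip [ 498.57 -151.36   58.12] psi 23.96171020541445 -0.18573865196637643 F [-3.2   5.27  0.52] Fcw 6.114218622714116 Frad -0.779718773162002 T [0.95 0.98 0.54] Mz 0.6052529427596431 0.5417783717187951 r 0.09893351799132152
```

Request:
carry_out(
  deltas=[-0.7,0,1.9,0,0.0035,0,1,0,0,0,0,0,0,1],
)

```text
clock: 21.38
eef_pos: [590.5, -114.8, 92.5]
tool_rot: [-3.128, -0.375, 0.379]
force: [-2.4, 4.8, -2.0]
width: 13.3
gripper_force: 59.1
```

```bash
python3 mz.py
```

```text
tip [ 498.32 -151.57   58.94] psi 21.98428660527252 -0.39878438365539126 F [-2.38  4.78 -2.03] Fcw 5.327167506882069 Frad -0.4178193577098224 T [1.   1.13 0.54] Mz 0.5259832227613641 0.5443770298015645 r 0.09871971169737552
```

```bash
python3 -c "
from h import *
print(ctrl.read_state()['qpos'].round(3))"
```

```text
[ 0.316  0.682 -0.048  2.059 -1.094  0.234  0.145]
```

Joints 5 and 6 are at their limits, so I'll let go here. I'll retract, then push the outer arm with shut fingers and the tool vertical.

Request:
carry_out(
  deltas=[0.4,0,-0.9,0,-0.0017,0,1,0,0,0,0,0,0,-1,0,0,0,0,0,0,-1,0,0,0,0,0,0,-1,0,0,0,0,0,0,-1,0,0,0,0,0,0,-1,0,0,0,0,0,0,-1],
)

```text
clock: 22.25
eef_pos: [591.8, -114.5, 93.8]
tool_rot: [-3.131, -0.378, 0.395]
force: [0.2, -0.5, 0.1]
width: 85.4
gripper_force: 0.0
```

Request:
carry_out(
  deltas=[0,0,0,0,0,-0.02,-1,0,0,0,0,0,-0.025,-1,0,0,0,0,0,-0.025,-1,0,0,0,0,0,0,-1],
)

```text
clock: 22.75
eef_pos: [568.8, -125.8, 160.4]
tool_rot: [-3.134, -0.38, 0.395]
force: [0.3, 0.7, -0.3]
width: 85.6
gripper_force: 0.0
```

```bash
python3 - <<'E'
from inhand import *
print(ctrl.read_state()["qpos"].round(2),ctrl.read_state()["force"])
ps=np.radians(55)
t=np.array([498.6+125*np.cos(ps),-151.5+125*np.sin(ps),165])
print(t);plan(t,tool(np.radians(30),270),6,-1)
E
```

```text
[ 0.23  0.55  0.13  2.07 -0.95  0.4   0.02] [ 0.28232484  0.71810552 -0.27748041]
[570.29705454 -49.10599446 165.        ]
[0.2, -3.6, -1.2, 0.0051, -0.0117, 0.0013, -1, 0.1, -3.7, -1.2, 0.0054, -0.0116, 0.001, -1, 0.2, -3.6, -1.2, 0.0057, -0.0114, 0.0007, -1, 0.1, -3.6, -1.2, 0.0059, -0.0114, 0.0003, -1, 0.2, -3.6, -1.2, 0.0062, -0.0112, 0, -1, 0.2, -3.7, -1.2, 0.0064, -0.0111, -0.0003, -1]
```

Request:
carry_out(
  deltas=[0.2,-3.6,-1.2,0.005,-0.0117,0.001,-1,0.1,-3.7,-1.2,0.0054,-0.0116,0.001,-1,0.2,-3.6,-1.2,0.0057,-0.0114,0.001,-1,0.1,-3.6,-1.2,0.006,-0.0114,0,1,0.2,-3.6,-1.2,0.006,-0.011,0,1,0.2,-3.7,-1.2,0.0064,-0.011,0,1,0,0,0,0,0,0,1],
)

```text
clock: 23.62
eef_pos: [570.4, -45.9, 161.9]
tool_rot: [-3.137, 0.002, 0.53]
force: [0.0, -0.1, -0.5]
width: 12.2
gripper_force: 0.0
```

```bash
python3 - <<'E'
from inhand import *
st=ctrl.read_state();print(st["eef_pos"],st["tool_rot"],st["qpos"].round(2),st["width"])
s=np.mean([ctrl.get_image("side") for _ in range(3)],0).astype(np.uint8);t=ctrl.get_image("top")
cv2.imwrite("pics/i.png",np.hstack([crop(s,270,130,65,80,6),crop(t,335,110,65,80,6)]))
E
```

```text
[570.42821477 -45.89938175 161.88497727] [-3.13667240e+00  2.00972549e-03  5.29706775e-01] [-0.31  0.67  0.55  1.82 -0.48  0.8  -0.55] 12.183506558192281
```

View pics/i.png

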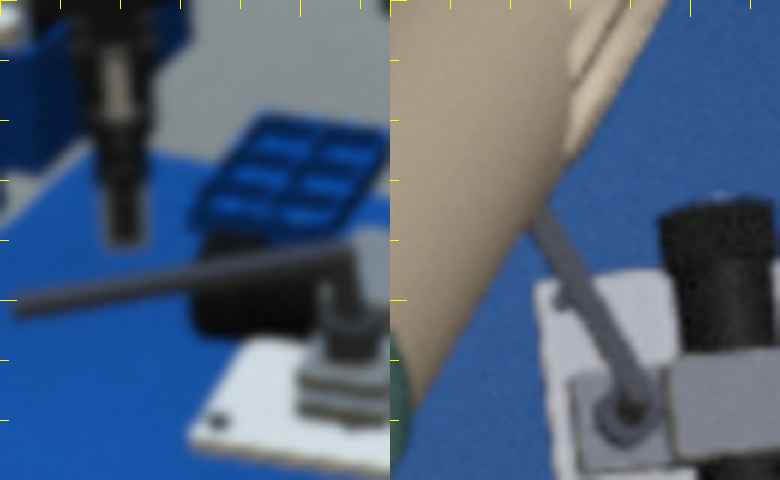

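The picture shows the key standing in the bolt. In the side crop the long end is at (20,308) and the bend at (345,250). In the top crop the arm runs from (242,405) to (155,215).

```bash
python3 - <<'E'
from inhand import *
a=ray("top",(335+242/6,110+405/6),115);b=ray("top",(335+155/6,110+215/6),102)
print(a,b,np.degrees(np.arctan2(b[1]-a[1],b[0]-a[0])))
for psi in range(18,40,3):
    for dn in(0,8):
        u=np.array([np.cos(np.radians(psi))*np.cos(np.radians(dn)),np.sin(np.radians(psi))*np.cos(np.radians(dn)),-np.sin(np.radians(dn))])
        print(psi,dn,proj("side",np.array([498.6,-151.5,115])+165*u).round(1),end=" ; ")
print("meas",270+20/6,130+308/6)
E
```

```text
[ 498.16859015 -148.66070843  115.        ] [ 590.83237899 -108.27624775  102.        ] 23.548394006909902
18 0 [[274.4 170. ]] ; 18 8 [[275.5 176.6]] ; 21 0 [[273.9 171.4]] ; 21 8 [[275. 178.]] ; 24 0 [[273.5 172.8]] ; 24 8 [[274.7 179.4]] ; 27 0 [[273.3 174.2]] ; 27 8 [[274.5 180.9]] ; 30 0 [[273.3 175.7]] ; 30 8 [[274.4 182.3]] ; 33 0 [[273.4 177.2]] ; 33 8 [[274.5 183.8]] ; 36 0 [[273.6 178.6]] ; 36 8 [[274.8 185.2]] ; 39 0 [[274.  180.1]] ; 39 8 [[275.2 186.7]] ; meas 273.3333333333333 181.33333333333334
```

```bash
cat > sweep.py <<'E'
from inhand import *
import sys
np.set_printoptions(precision=2,suppress=True)
A=np.array([498.6,-151.5])
def P(psi,z,r=132):
    q=np.radians(psi);return np.array([A[0]+r*np.cos(q),A[1]+r*np.sin(q),z])
def st():
    s=ctrl.read_state();p=s["eef_pos"][:2]-A;r=np.hypot(*p);u=p/r;F=s["force"][:2]
    print("r",r,"psi",np.degrees(np.arctan2(p[1],p[0])),"z",s["eef_pos"][2],"yaw",np.degrees(s["tool_rot"][2]),"Fcw",F@[-u[1],u[0]],"Frad",F@u,s["force"][2],"q",s["qpos"],"w",s["width"],s["torque"])
E
python3 - <<'E'
from sweep import *
st()
a=plan(P(46,150),tool(np.radians(34),270),2,1)
a=plan(P(46,84),tool(np.radians(34),270),4,1,start=a)
a=plan(P(43,84),tool(np.radians(31),270),2,1,start=a)
E
```

```text
r 123.34432042073375 psi 55.33165077385194 z 163.14501626199944 yaw 29.919079791591443 Fcw -0.6190494043044643 Frad -0.023142453349461217 1.0404365716851085 q [-0.31  0.67  0.56  1.82 -0.48  0.8  -0.55] w 0.047151801384369287 [ 0.02  0.01 -0.  ]
[-0.1, 0.1, -2, 0.0077, 0.0082, 0.0065, 1, -0.1, 0, -2.1, 0.0074, 0.0085, 0.0066, 1]
[-0, 0, 0, 0, 0, 0.0165, 1, -0, 0, 0, 0, 0, 0.0165, 1, -0, 0, 0, 0, 0, 0.0165, 1, -0, 0, 0, 0.0001, 0, 0.0165, 1]
[-0, 0, 1.5, 0.0006, 0.0034, -0, 1, -0, 0, 1.5, 0.0007, 0.0034, -0, 1]
```

Request:
carry_out(
  deltas=[0,0,-2,0.0077,0.008,0.0065,1,0,0,-2,0.0074,0.0085,0.0066,1,0,0,0,0,0,0.0165,1,0,0,0,0,0,0.0165,1,0,0,0,0,0,0.0165,1,0,0,0,0,0,0.0165,1,0,0,0,0,0,0,1],
)

```text
clock: 24.7
eef_pos: [589.5, -54.6, 82.5]
tool_rot: [-3.136, 0.004, 0.594]
force: [0.8, 0.6, 0.2]
width: -0.1
gripper_force: 0.0
```

```bash
python3 -c "
from sweep import *
st()"
```

```text
r 132.89120960960736 psi 46.812757196639424 z 82.53491798384977 yaw 34.052418928060575 Fcw -0.18130272632529362 Frad 0.9967610756275201 0.1729298144179509 q [-0.23  0.79  0.46  1.81 -0.53  0.67 -0.44] w -0.1231332365852587 [ 0.    0.03 -0.04]
```

Request:
carry_out(
  deltas=[0,0,1.5,0.0006,0.0034,0,1,0,0,1.5,0.0006,0.0034,0,1,0,0,0,0,0,0,1],
)

```text
clock: 25.08
eef_pos: [596.1, -60.4, 84.7]
tool_rot: [-3.139, 0.001, 0.541]
force: [0.4, 0.0, 0.5]
width: -0.5
gripper_force: 0.0
```

```bash
python3 -c "
from sweep import *
st()"
```

```text
r 133.43270078481552 psi 43.0430077115039 z 84.72979799227606 yaw 31.008696869051313 Fcw -0.24800960261035684 Frad 0.2784591713962916 0.46873531170414034 q [-0.23  0.8   0.47  1.79 -0.55  0.69 -0.48] w -0.5304359601570021 [-0.03 -0.02  0.04]
```

Request:
carry_out(
  deltas=[0,0,2,0.0008,0.0046,0,1,0,0,2,0.0008,0.0046,0,1,0,0,2,0.0008,0.0046,0,1,0,0,2,0.0008,0.0046,0,1,0,0,0,0,0,0,1],
)

```text
clock: 25.7
eef_pos: [607.1, -74.6, 84.0]
tool_rot: [-3.138, 0.002, 0.402]
force: [-0.5, 1.9, 0.7]
width: -0.1
gripper_force: 0.6
```

```bash
python3 -c "
from sweep import *
st()"
```

```text
r 132.9801836264566 psi 35.324778946015016 z 83.97338206677153 yaw 23.014573428652348 Fcw 1.8471363510081147 Frad 0.6876403342637595 0.6695842831679194 q [-0.23  0.82  0.51  1.75 -0.58  0.72 -0.57] w -0.05874249477980637 [0.23 0.01 0.08]
```

Request:
carry_out(
  deltas=[0,0,2,0.0008,0.0046,0,1,0,0,2,0.0008,0.0046,0,1,0,0,0,0,0,0,1],
)

```text
clock: 26.08
eef_pos: [612.0, -81.8, 84.0]
tool_rot: [-3.137, 0.002, 0.332]
force: [-0.4, 4.3, 1.4]
width: -0.1
gripper_force: 2.2
```

```bash
python3 -c "
from sweep import *
st()"
```

```text
r 133.09165501213354 psi 31.58058315033422 z 83.97850283322423 yaw 19.040599132929046 Fcw 3.861493023893472 Frad 1.9595277150451174 1.366874242188222 q [-0.22  0.84  0.53  1.74 -0.6   0.74 -0.62] w -0.10577789273601279 [0.9  0.04 0.05]
```

Request:
carry_out(
  deltas=[0,0,2,0.0008,0.0046,0,1,0,0,0,0,0,0,1],
)

```text
clock: 26.32
eef_pos: [614.4, -85.9, 84.0]
tool_rot: [-3.137, 0.002, 0.298]
force: [-0.8, 5.7, 1.1]
width: -0.3
gripper_force: 2.3
```

```bash
python3 -c "
from sweep import *
st()"
```

```text
r 133.06453369985374 psi 29.539933164675233 z 84.04582781330424 yaw 17.08641545942885 Fcw 5.321027156839308 Frad 2.1491383151255996 1.0500132581191397 q [-0.22  0.84  0.54  1.73 -0.6   0.75 -0.64] w -0.29591838491813305 [0.96 0.   0.01]
```

Request:
carry_out(
  deltas=[0,0,1,0.0004,0.0023,0,1,0,0,0,0,0,0,1],
)

```text
clock: 26.58
eef_pos: [615.5, -88.1, 84.1]
tool_rot: [-3.138, 0.002, 0.281]
force: [-0.5, 5.6, 1.9]
width: 0.2
gripper_force: 2.3
```

```bash
python3 -c "
from sweep import *
st()"
```

```text
r 133.00654080535375 psi 28.481032955086153 z 84.09960796120934 yaw 16.10625855258249 Fcw 5.167896495739279 Frad 2.237577722409665 1.9286997432780892 q [-0.22  0.84  0.55  1.73 -0.61  0.75 -0.65] w 0.1951330213720009 [ 1.06 -0.14  0.03]
```

Request:
carry_out(
  deltas=[0,0,2,0.0008,0.0046,0,1,0,0,0,0,0,0,1],
)

```text
clock: 26.82
eef_pos: [617.8, -92.7, 84.2]
tool_rot: [-3.139, 0.002, 0.246]
force: [1.1, 5.3, 0.9]
width: -0.0
gripper_force: 2.3
```

```bash
python3 -c "
from sweep import *
st()"
```

```text
r 132.90890629878697 psi 26.274391460316213 z 84.19771946695603 yaw 14.095739102023845 Fcw 4.295830368045261 Frad 3.3149186099030628 0.9030652002667243 q [-0.22  0.85  0.56  1.72 -0.62  0.76 -0.68] w -0.02673917285798195 [ 1.06 -0.28  0.08]
```

Request:
carry_out(
  deltas=[0,0,2,0.0008,0.0046,0,1,0,0,0,0,0,0,1],
)

```text
clock: 27.08
eef_pos: [619.8, -96.9, 84.2]
tool_rot: [-3.139, 0.002, 0.211]
force: [1.3, 5.3, 1.4]
width: -0.3
gripper_force: 2.3
```

```bash
python3 -c "
from sweep import *
st()"
```

```text
r 132.88174833769588 psi 24.24797768194865 z 84.18875743056597 yaw 12.108028524525539 Fcw 4.286909557917116 Frad 3.3841628482070605 1.4101958726574866 q [-0.22  0.85  0.57  1.71 -0.62  0.77 -0.7 ] w -0.3101810171153447 [ 1.07 -0.27  0.09]
```

Request:
carry_out(
  deltas=[0,0,1,0.0004,0.0023,0,1,0,0,0,0,0,0,1],
)

```text
clock: 27.32
eef_pos: [620.6, -98.9, 84.2]
tool_rot: [-3.139, 0.002, 0.194]
force: [1.1, 4.6, 1.3]
width: -0.5
gripper_force: 2.3
```

```bash
python3 -c "
from sweep import *
st()"
```

```text
r 132.88023917225968 psi 23.305533473643038 z 84.18071919646316 yaw 11.12665329555114 Fcw 3.8378438030914706 Frad 2.8094847480951572 1.2667028372984024 q [-0.21  0.86  0.57  1.71 -0.63  0.77 -0.71] w -0.46107572182993445 [ 1.09 -0.31  0.05]
```

Request:
carry_out(
  deltas=[0,0,2,0.0008,0.0046,0,1,0,0,0,0,0,0,1],
)

```text
clock: 27.58
eef_pos: [622.5, -103.5, 84.2]
tool_rot: [-3.139, 0.002, 0.159]
force: [2.3, 5.4, 1.9]
width: 0.4
gripper_force: 2.3
```

```bash
python3 -c "
from sweep import *
st()"
```

```text
r 132.86083282051774 psi 21.188932783639046 z 84.23556007812917 yaw 9.112583592691825 Fcw 4.192116827226739 Frad 4.123560455552012 1.9492119801749954 q [-0.21  0.86  0.58  1.7  -0.64  0.78 -0.74] w 0.43901166017464344 [ 1.1  -0.34  0.04]
```

Request:
carry_out(
  deltas=[0,0,1.5,0.0006,0.0035,0,1,0,0,0,0,0,0,1],
)

```text
clock: 27.82
eef_pos: [623.7, -106.8, 84.3]
tool_rot: [-3.139, 0.001, 0.133]
force: [1.0, 5.5, 1.6]
width: 0.2
gripper_force: 2.3
```

```bash
python3 -c "
from sweep import *
st()"
```

```text
r 132.8780418394513 psi 19.665885218164487 z 84.26130448189659 yaw 7.6194498185140365 Fcw 4.83292778184716 Frad 2.7599618631650227 1.628714214755663 q [-0.21  0.87  0.59  1.7  -0.64  0.78 -0.75] w 0.15758834097768118 [ 1.06 -0.41  0.03]
```

Request:
carry_out(
  deltas=[0,0,1.5,0.0006,0.0035,0,1,0,0,0,0,0,0,1],
)

```text
clock: 28.08
eef_pos: [624.8, -110.0, 84.2]
tool_rot: [-3.139, 0.001, 0.107]
force: [1.7, 5.4, 1.5]
width: 0.3
gripper_force: 2.5
```

```bash
python3 -c "
from sweep import *
st()"
```

```text
r 132.84107240532643 psi 18.215680263917513 z 84.22985342676128 yaw 6.126747513866292 Fcw 4.576109815025034 Frad 3.3454198356342095 1.537183212953709 q [-0.21  0.87  0.59  1.69 -0.65  0.79 -0.77] w 0.25163829900593715 [ 1.14 -0.42  0.07]
```

Request:
carry_out(
  deltas=[0,0,1.5,0.0006,0.0035,0,1,0,0,0,0,0,0,1],
)

```text
clock: 28.32
eef_pos: [625.8, -112.6, 84.2]
tool_rot: [-3.138, 0.002, 0.081]
force: [2.0, 7.5, 1.3]
width: 0.2
gripper_force: 3.1
```

```bash
python3 -c "
from sweep import *
st()"
```

```text
r 132.9588049072409 psi 16.994111807165083 z 84.15541887486314 yaw 4.649165866999114 Fcw 6.560338083431273 Frad 4.101025509492472 1.304131033084877 q [-0.2   0.87  0.6   1.69 -0.65  0.8  -0.79] w 0.23662473095095435 [ 1.39 -0.38  0.08]
```

Request:
carry_out(
  deltas=[0,0,1,0.0003,0.0023,0,1,0,0,0,0,0,0,1],
)

```text
clock: 28.58
eef_pos: [626.3, -114.2, 84.1]
tool_rot: [-3.137, 0.002, 0.064]
force: [2.0, 7.5, 3.4]
width: -0.0
gripper_force: 3.6
```

```bash
python3 -c "
from sweep import *
st()"
```

```text
r 133.04100406811418 psi 16.283055274123736 z 84.12898296134573 yaw 3.6802428569638725 Fcw 6.626507939299943 Frad 4.057241305306913 3.391275332831243 q [-0.2   0.88  0.6   1.68 -0.66  0.8  -0.8 ] w -0.02662574764093548 [ 1.54 -0.46  0.04]
```

Request:
carry_out(
  deltas=[0,0,1.5,0.0005,0.0035,0,1,0,0,0,0,0,0,1],
)

```text
clock: 28.82
eef_pos: [627.1, -117.0, 84.1]
tool_rot: [-3.136, 0.002, 0.038]
force: [2.5, 8.1, 2.6]
width: -0.3
gripper_force: 4.2
```

```bash
python3 -c "
from sweep import *
st()"
```

```text
r 133.09847893669158 psi 15.03867577724756 z 84.08723631511131 yaw 2.196315792295559 Fcw 7.155555318772812 Frad 4.48875773210921 2.612406658446119 q [-0.2   0.88  0.61  1.68 -0.66  0.81 -0.82] w -0.2591339884789451 [ 1.78 -0.49  0.12]
```

Request:
carry_out(
  deltas=[0,0,1.5,0.0005,0.0035,0,1,0,0,0,0,0,0,1],
)

```text
clock: 29.08
eef_pos: [627.9, -119.6, 84.0]
tool_rot: [-3.135, 0.002, 0.013]
force: [1.6, 10.3, 2.6]
width: 0.0
gripper_force: 4.8
```

```bash
python3 -c "
from sweep import *
st()"
```

```text
r 133.19532695927282 psi 13.86146567447518 z 84.03688123302337 yaw 0.7234432013248564 Fcw 9.584197509761255 Frad 4.012181003439188 2.5800657727742413 q [-0.2   0.88  0.61  1.68 -0.67  0.81 -0.83] w 0.007215991896597652 [ 2.01 -0.49  0.05]
```

Request:
carry_out(
  deltas=[0,0,1,0.0004,0.0023,0,1,0,0,0,0,0,0,1],
)

```text
clock: 29.32
eef_pos: [628.4, -121.2, 84.0]
tool_rot: [-3.134, 0.002, -0.004]
force: [2.4, 10.8, 2.5]
width: -0.4
gripper_force: 5.3
```

```bash
python3 -c "
from sweep import *
st()"
```

```text
r 133.2614546919397 psi 13.145072808551014 z 83.96805789155479 yaw -0.24780696272643346 Fcw 9.959213213818614 Frad 4.806113082693617 2.533638528805624 q [-0.2   0.88  0.62  1.67 -0.68  0.81 -0.84] w -0.3694970375802791 [ 2.23 -0.53  0.12]
```

Request:
carry_out(
  deltas=[0,0,1,0.0004,0.0023,0,1,0,0,0,0,0,0,1,0,0,0,0,0,0,1,0,0,0,0,0,0,1],
)

```text
clock: 29.82
eef_pos: [628.8, -122.7, 83.9]
tool_rot: [-3.133, 0.003, -0.021]
force: [3.3, 11.8, 4.1]
width: -0.3
gripper_force: 5.7
```

```bash
python3 -c "
from sweep import *
st()"
```

```text
r 133.35401055106834 psi 12.463096820601008 z 83.87588000039084 yaw -1.208514501674211 Fcw 10.788874323963068 Frad 5.750221396355395 4.096281571100427 q [-0.2   0.89  0.62  1.67 -0.68  0.82 -0.86] w -0.304520876844117 [ 2.42 -0.55  0.06]
```

Request:
carry_out(
  deltas=[0,0,0,0,-0.005,0,1,0,0,0,0,-0.01,0,1,0,0,0,0,-0.015,0,1,0,0,0,0,-0.015,0,1,0,0,0,0,0,-0.03,1,0,0,0,0,0,-0.04,1,0,0,0,0,0,-0.04,1,0,0,0,0,-0.04,-0.02,1,0,0,0,0,-0.04,0,1,0,0,0,0,0,0,1,0,0,0,0,0,0,1,0,0,0,0,0,0,1],
)

```text
clock: 31.32
eef_pos: [630.9, -4.9, 214.2]
tool_rot: [-3.141, 0.003, -0.028]
force: [0.2, -0.1, 0.3]
width: -0.1
gripper_force: 0.0
```

```bash
python3 - <<'E'
from sweep import *
st()
s=np.mean([ctrl.get_image("side") for _ in range(3)],0).astype(np.uint8);t=ctrl.get_image("top")
cv2.imwrite("pics/j.png",np.hstack([crop(s,265,130,65,80,6),crop(t,345,110,65,80,6)]))
E
```

```text
r 197.4837370042645 psi 47.93132536602448 z 214.22599756689212 yaw -1.5828604741076298 Fcw -0.22487819191094802 Frad 0.0446771899344338 0.2621380522501878 q [-0.46  0.73  0.76  1.6  -0.57  1.04 -1.13] w -0.10615276857707913 [-0.03  0.02  0.03]
```

View pics/j.png

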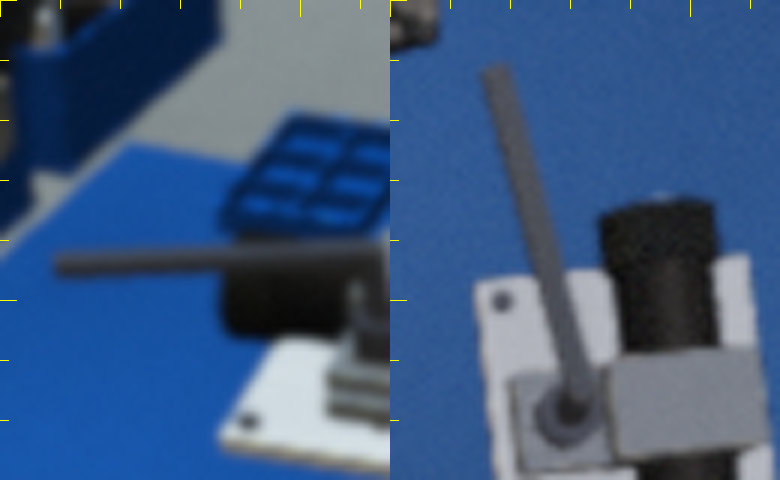

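```bash
python3 - <<'E'
from sweep import *
O=np.array([498.6,-151.5,115])
for psi in (10,12,14):
  for h in (0,4):
    q=np.radians(psi);d=np.radians(8);u=np.array([np.cos(q)*np.cos(d),np.sin(q)*np.cos(d),-np.sin(d)])
    print(psi,h,proj("side",np.array([O,O+165*u])+[0,0,h]).round(1).tolist(),proj("top",np.array([O,O+165*u])+[0,0,h]).round(1).tolist())
print("meas side end",265+55/6,130+267/6,"top end",345+(495-390)/6,110+70/6,"top bend",345+(570-390)/6,110+408/6)
E
```

```text
10 0 [[328.6, 172.0], [277.5, 172.9]] [[376.3, 177.4], [365.8, 123.4]]
10 4 [[328.6, 170.9], [277.4, 171.8]] [[376.5, 177.2], [365.9, 123.1]]
12 0 [[328.6, 172.0], [276.9, 173.8]] [[376.3, 177.4], [363.9, 123.8]]
12 4 [[328.6, 170.9], [276.8, 172.7]] [[376.5, 177.2], [364.0, 123.4]]
14 0 [[328.6, 172.0], [276.4, 174.7]] [[376.3, 177.4], [361.9, 124.2]]
14 4 [[328.6, 170.9], [276.3, 173.6]] [[376.5, 177.2], [362.1, 123.8]]
meas side end 274.1666666666667 174.5 top end 362.5 121.66666666666667 top bend 375.0 178.0
```

The last picture shows the key standing in the bolt: the long end is at (55,267) in the side crop and (105,70) in the top crop. That matches the fully seated model to within about 3 px, so I'm handing the job in.

```bash
python3 -c "
from cell import ctrl
print(ctrl.finish_job())"
```

```text
the job is handed in; nothing more can be done
None
```

The key is home in the bolt and let go, and I handed the job in at about 31 s; no verdict was returned. The final push reached about 10.8 N at 133 mm, which I estimate at 0.015 rad of windup (tight, well short of overtight).

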